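Share out the primer in two equal lots on the two-pan balance

ROBOT

A 7-joint arm with a two-finger parallel gripper is mounted at the origin on the work surface. World frame = base frame: x ahead of the robot, y to its left, z up, the work surface at z = 0. Lengths are in mm, angles in rad, forces in N, time in s.
With the tool pointing down it reaches from about 400 to 900 mm from the base axis. Payload 5.6 kg.
Tool frame: the origin (TCP) lies midway between the tips of the shut fingers; the grasp point (between the pads) lies 19 mm behind it (arm.tcp_to_grasp is the distance from the TCP to the grasp point, in mm); z points along the fingers, y is the direction in which the jaws open and shut (so a half turn about z gives the same grasp; the last joint's range is limited). The gripper opens to 92 mm and grips with 3 to 60 N. Pads are 20 mm wide; open, the fingers measure 128 mm over their backs; the gripper's body (75 mm by 189 mm) begins 69 mm behind the grasp point.
Start: joints at [-1.21, 0.468, -0.012, 1.603, 0.006, 1.071, -0.056], TCP at [255.436, 597.714, 214.592] pointing down, gripper open.
Joint ranges: [-2.53, 2.53], [-0.31, 2.02], [-1.57, 1.55], [0.28, 2.44], [-1.29, 4.43], [0.15, 1.84], [-2.92, 2.92]. Speed limits (rad/s): [2.57, 2.57, 3.14, 3.14, 3.14, 3.14, 3.14].

INTERFACE

Orientations are given as a unit quaternion [x, y, z, w].
In Python, from plant import sensors, read_camera, ticket, nets, arm gives the robot as it stands.
- The arm moves only by the tool drive_tool, never from a script. Its arguments are lists of equal length, an entry for each row: "claw": the finger opening in m, from 0 to 0.0919; "xyz": the shift along the tool's x, y, z in m, a list of three; "twist": the turn about the tool's z in degrees. In form: {"claw": [claw, ...], "xyz": [[tx, ty, tz], ...], "twist": [twist, ...]}. A call has 1 to 20 rows; each row is the pose to reach, as a shift and turn from the pose measured when the call began, along the tool's axes at that moment; what a row does not reach only later rows make up. A row lasts 1/10 s, in which the tool goes at most 50 mm and 8.59 degrees, less where a joint would pass 70% of its speed; a pose out of reach is approached as far as the arm can. A call with a gripper value outside its range is refused whole. The fingers move at their own pace and stop on an object; "newtons" is the grip in N (left out, the last holds). Time passes only in rows, so rows that repeat a pose let the fingers close. It gives the time, the measured TCP pose, the force and the opening at its end, in the units of the state.
- sensors.observe(): the state, without advancing time (a new reading comes with each control period).
- read_camera(name): name is "side" or "top"; returns a dict with "frame" (400x640x3 uint8, blue, green, red), "range_z" (400x640 float32, mm along the optical axis (not along the pixel's ray), 0 where there is no reading), "fx", "fy", "cx", "cy" (pixels), "rvec" (rotation vector, rad) and "tvec" (3), from world to camera coordinates, as OpenCV has them. Camera axes: x right, y down, z forward; pixel columns grow to the right and rows downward; lengths in mm; the calibration is good to about 2 mm. A picture is of the moment at which its call begins.
- ticket.job_done(): hands the job in, once; it reports no verdict.
Trained networks look in a picture, given as the dict that the camera call returned (one of the last four; its "shot" number tells which), for a name from the list of things; names that differ only in an ending like _2 or _b are one class to them, and where a whole thing is asked for, a point or a joint stands for the part that bears it (a point fixed in the world has none). Each returns a list of dicts, best first, with "score" (0 to 1); they miss things now and then, are a little off and sometimes report something else, mostly with a low value. They report only what shows in the picture. A call takes as long as a camera call. They do not tell look-alikes from the thing itself.
- nets.cut_out(picture, thing): "region" (400x640 bool, what is visible of it) and "bbox" ([left, top, width, height] in pixels, round what is visible of it).
- nets.place_of(picture, thing): "at" ([row, column] in pixels: a listed point, or the origin of a listed thing).
The state is a dict: "time_s": time; "joint_pos": joint angles; "qd": joint speeds; "joint_efforts": joint torques, N m; "tcp_pos": TCP position; "eef_rot": TCP orientation; "ft_force": force on the tool from outside, world axes, zero at the start; "torque": the same for the moment, N m; "opening": opening from 0.0 (shut) to 1.0 (fully open).
Only numpy, scipy, OpenCV 4.12 (cv2) and the standard library are available. Lean on these libraries where they do the work, as an engineer would, in place of code of your own. Each camera call takes 0.05 s, during which the arm holds its last target.

TASK

Two kit benches are to get the same weight of primer and filler: share out the five white bottles and jars on the balance. Take the tall bottle out of the sloping rack and put it in a pan too, and move a bottle from one pan to the other as needed, until all five stand upright in the pans and the pans sit level. Set nothing down outside the pans, let nothing fall over, leave the other things where they are, and let go.

Things in the scene. Friction and masses are not known exactly. Their poses are not given: they have to be found in the camera images.
- balance: two-pan table balance, grey painted base 100 x 320 mm fixed to the desk; origin: centre of the underside of the base, x across the arms, y along the arms (towards the left pan), z up. It turns by up to 0.25 rad about vertical from start to start; a pointer and white plate stand between the pans, up to 135 mm above the desk
- pan_left_floor (a point): centre of the flat floor of the pan on the balance's +y side: round steel pan, floor 186 mm across, rim 6 mm above the floor and 196 mm across outside; pan centres lie 125 mm either side of the pivot. The pans stay horizontal and move straight up and down, one up as the other goes down, up to 9 mm each way; the floor is 116 mm above the desk when level
- pan_right_floor (a point): the same for the pan on the balance's -y side
- beam (a joint): angle of the balance beam in rad: 0 level, positive when the left (+y) pan is up, each pan moving 12.5 mm per 0.1 rad; stops at +-0.07. A difference of 20 g between the pans turns it by about 0.018, in proportion up to the stops, and where the bottles stand in a pan does not matter; it settles in about 1 s
- wide_jar: squat white round jar with a black lid as wide as its body, diameter 60 mm, height 64 mm, about 200 g; it stands in a pan at the start. Origin of every bottle and jar: centre of its underside, z up its axis. The masses given are within 3 percent
- square_bottle: white square bottle, 44 x 44 mm (faces along its own x and y) and 74 mm tall, with a black round cap (diameter 34 mm) up to 98 mm, about 140 g; in a pan at the start, turned anyhow
- stub_bottle: white round bottle, diameter 42 mm up to 60 mm, black round cap (diameter 36 mm) up to 82 mm, about 100 g; in a pan at the start
- slim_bottle: white slender round bottle, diameter 32 mm up to 66 mm, black pointed nozzle cap (diameter 19 mm at its foot) up to 92 mm, about 60 g; in a pan at the start
- tall_bottle: white tall round primer bottle, diameter 48 mm up to 118 mm, black round cap (diameter 35 mm) up to 140 mm, about 300 g; at the start it leans in one of the two slots of the rack, its axis 35 degrees from vertical, cap end towards the rack's -x and up
- rack: fixed plywood bottle rack 176 mm wide, left or right of the balance; origin under its middle at desk height, x away from the robot at yaw 0, slots at y = -42 and +42 mm. A bed under the -x side carries a bottle's lower 85 mm. An upper tier, a board at height 227-234 mm from x = -10 to 90 mm with pots up to 282 mm, overhangs: bottles come out the way they lean. Cheeks at y = +-85 mm, 100 mm high
- short_bottle: bystander: white bottle with a pointed black nozzle cap, diameter 48 mm, 108 mm long, leaning in the rack's other slot beside the tall bottle; origin centre of its underside
- airbrush_stand: bystander, fixed: matte black airbrush lying in a chrome cradle on a 110 x 100 mm plate, up to 175 mm high, on the other side of the balance from the rack; origin centre of its underside
- thinner_bottle: bystander: blue glass thinner bottle with a black cap, diameter 60 mm, 124 mm tall, on the desk between balance and robot; origin centre of its underside
- paint_cup: bystander: clear plastic paint cup, 62 mm across, 52 mm tall, on the desk between balance and robot; origin centre of its underside
- filler_tin: bystander: flat metal tin, 65 mm across, 47 mm tall, on the desk between balance and robot; origin centre of its underside
- nippers: bystander: side cutters lying flat on the desk beyond the balance, 150 mm long, 14 mm high; origin near their pivot
- brush_pot: bystander: white pot of brushes at a far corner of the work area, beyond the rack or the airbrush, 72 mm across, 196 mm tall with the brushes; origin centre of its underside
- sanding_block: bystander: cork sanding block 100 x 55 x 27 mm on the desk at the other far corner; origin centre of its underside
Things that resemble listed ones, but are neither listed nor needed, are in the scene too. What is shaped like the tall_bottle but orange is not meant.

How it is judged:
By the outcome, as a careful person would: the job done as asked, in the order asked, and still so for the second after the job is handed in, with the robot touching nothing.
It also fails if it takes over 59 s, if anything falls off the work surface, if the arm or the gripper's body presses on something with over 40 N, if the wrist force passes 120 N, or if a joint passes its speed limit or range.

## Working session

There is one attempt and no reset: what is moved stays moved. The work goes in short steps, Python scripts to look and compute and a tool call to move; the robot and the scene stay as the last step left them, time stands still between calls to the robot, and variables do not carry over. Pictures are saved under pics/ and viewed, and the job is handed in when it is done.

Besides the shell and the picture viewer there is one more tool, called after "Request:" as a command line: name --pt "numbers of a row" for each row, then --argument value for the rest. drive_tool: Moves the arm, as the interface text tells. Its arguments: {"type":"object","properties":{"claw":{"type":"array","items":{"type":"number"}},"xyz":{"type":"array","items":{"type":"array","items":{"type":"number"}}},"twist":{"type":"array","items":{"type":"number"}},"newtons":{"type":"number"}},"required":["claw","xyz","twist"]}

```bash
ls; mkdir -p pics; cat > h.py <<'E'
import numpy as np,cv2,pickle
from plant import sensors, read_camera, ticket, nets, arm
def cam(n):
    return read_camera(n)
def world(p,rows,cols,z=None):
    r=np.asarray(rows,float);c=np.asarray(cols,float)
    R=cv2.Rodrigues(np.array(p['rvec'],float))[0];t=np.array(p['tvec'],float).ravel()
    d=np.stack([(c-p['cx'])/p['fx'],(r-p['cy'])/p['fy'],np.ones_like(r)],-1)
    if z is None:
        zz=p['range_z'][r.astype(int),c.astype(int)]
        return (d*zz[...,None]-t)@R
    o=-R.T@t; dw=d@R
    s=(z-o[2])/dw[...,2]
    return o+dw*s[...,None]
def proj(p,X):
    K=np.array([[p['fx'],0,p['cx']],[0,p['fy'],p['cy']],[0,0,1.]])
    return cv2.projectPoints(np.asarray(X,float).reshape(-1,1,3),np.array(p['rvec'],float),np.array(p['tvec'],float),K,None)[0].reshape(-1,2)
E
python3 - <<'E'
from h import *
print(sensors.observe())
for n in('side','top'):
    p=cam(n);cv2.imwrite(f'pics/a_{n}.png',p['frame']);pickle.dump(p,open(f'{n}0.pkl','wb'))
    R=cv2.Rodrigues(np.array(p['rvec']))[0]; print(n,p['fx'],-R.T@np.array(p['tvec']).ravel(),R[2],p['shot'])
    for t in ['balance','pan_left_floor','pan_right_floor','wide_jar','square_bottle','stub_bottle','slim_bottle','tall_bottle','rack','short_bottle','airbrush_stand','thinner_bottle','brush_pot']:
        print(t,[(np.round(d['at']).tolist(),round(d['score'],2)) for d in nets.place_of(p,t)[:3]],[(d['bbox'],round(d['score'],2)) for d in nets.cut_out(p,t)[:3]])
E
```

```text
pics
{'time_s': 0.0, 'joint_pos': array([-1.21002046,  0.46833838, -0.01163839,  1.6036281 ,  0.00600326,
        1.07137898, -0.05627257]), 'qd': array([ 0.00019866,  0.00183051, -0.00124146, -0.00082705, -0.00119863,
       -0.00274007,  0.00067041]), 'joint_efforts': array([-1.13950234e-04, -5.20588303e+01, -1.25455813e-02, -2.43748248e+01,
       -5.66572545e-02,  1.73808332e-02,  1.73099493e-04]), 'tcp_pos': array([255.19798573, 597.17699521, 213.66367899]), 'eef_rot': array([ 2.00520770e-01,  9.79689075e-01, -8.50731090e-04, -1.18925416e-04]), 'ft_force': array([-0.01951852,  0.21850257, -0.30082642]), 'torque': array([-0.0132541 ,  0.00046721, -0.02562202]), 'opening': 1.0033194420333154}
side 515.2836247817272 [ 445.6689429  1317.17033641 1172.06905088] [ 0.02916251 -0.75233524 -0.65813467] 1
balance [([196.0, 286.0], 0.78)] [([241.0, 171.7, 63.6, 46.0], 0.73), ([237.1, 134.4, 89.5, 93.3], 0.66), ([345.6, 148.8, 20.9, 18.3], 0.66)]
pan_left_floor [([194.0, 273.0], 0.81), ([210.0, 236.0], 0.49)] [([240.0, 173.2, 64.4, 43.3], 0.96)]
pan_right_floor [([151.0, 296.0], 0.75), ([25
[... 1854 characters left out ...]
([270.0, 235.0], 0.96), ([198.0, 264.0], 0.78), ([183.0, 391.0], 0.57)] [([253.2, 203.8, 13.2, 14.2], 0.73), ([184.9, 151.7, 39.0, 24.9], 0.66), ([303.7, 153.8, 9.4, 15.7], 0.21)]
rack [([205.0, 257.0], 0.78)] [([217.3, 172.2, 58.1, 45.2], 0.96)]
short_bottle [([195.0, 241.0], 0.53)] [([229.7, 203.2, 15.8, 9.9], 0.52)]
airbrush_stand [([205.0, 444.0], 0.9), ([168.0, 322.0], 0.16)] [([429.2, 185.1, 30.9, 44.8], 0.79), ([254.7, 136.3, 13.4, 28.5], 0.5)]
thinner_bottle [([228.0, 348.0], 0.49)] [([339.8, 219.0, 18.2, 13.1], 0.61), ([302.4, 155.7, 12.6, 14.4], 0.34)]
brush_pot [([149.0, 426.0], 0.72), ([244.0, 411.0], 0.41)] [([419.0, 129.4, 28.8, 29.4], 0.64), ([295.1, 143.0, 54.4, 51.8], 0.54)]
```

```bash
python3 - <<'E'
from h import *
for n,(r0,r1,c0,c1) in dict(side=(90,360,180,420),top=(110,290,170,470)).items():
    p=pickle.load(open(f'{n}0.pkl','rb'));f=p['frame'][r0:r1,c0:c1]
    s=min(800/f.shape[1],600/f.shape[0]);print(n,s)
    cv2.imwrite(f'pics/b_{n}.png',cv2.resize(f,None,fx=s,fy=s,interpolation=cv2.INTER_CUBIC))
E
```

```text
side 2.2222222222222223
top 2.6666666666666665
```

View pics/a_side.png

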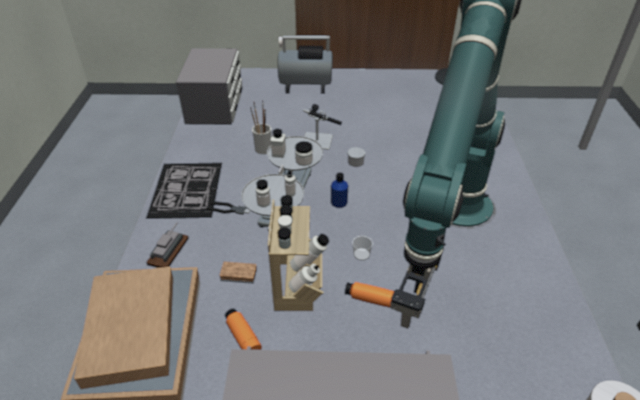

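View pics/b_side.png

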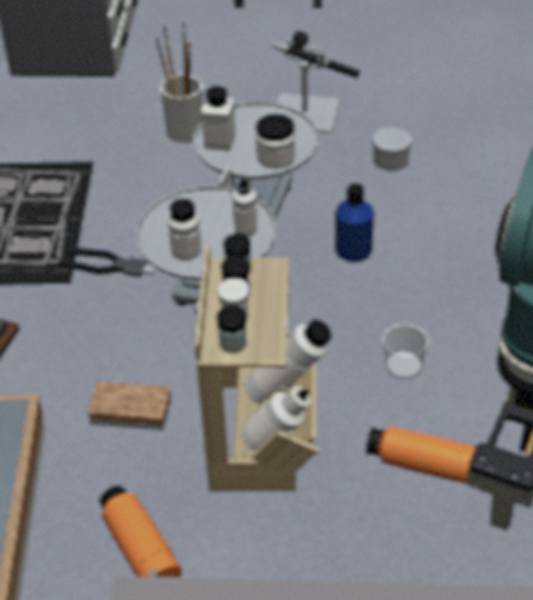

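View pics/b_top.png

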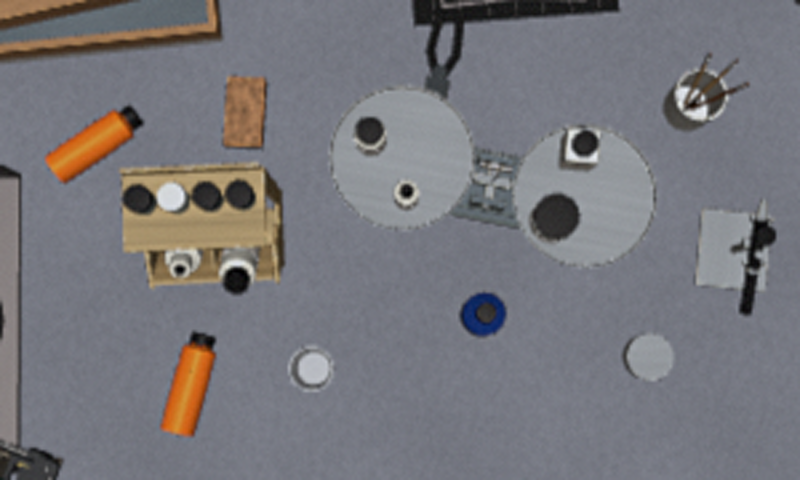

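The side view shows the rack at (290,255) with two white leaning bottles: the tall one with its cap at (320,240), the short one with its nozzle at (312,268). Two orange look-alikes lie on the desk at (240,330) and (370,295). The left pan holds stub (262,193) and slim (290,183). The right pan holds square (278,143) and wide (304,153).

Plan: left gets tall + stub (400 g), right gets slim + square + wide (400 g). Next I measure from depth.

```bash
python3 - <<'E'
from h import *
P={}
for n in('top','side'):
    p=pickle.load(open(f'{n}0.pkl','rb'))
    rr,cc=np.mgrid[0:400,0:640]
    W=world(p,rr,cc); W[p['range_z']<=0]=np.nan
    P[n]=(W,p['frame'])
    # region extents
np.set_printoptions(precision=0,suppress=True)
W,f=P['top']
print('desk z',np.nanmedian(W[230:280,380:420,2]))
# tops: dark caps
hsv=cv2.cvtColor(f,cv2.COLOR_BGR2HSV)
for nm,(r,c) in dict(stub=(159,309),slim=(182,322),square=(163,388),wide=(191,378),tall=(214,258),short=(210,237)).items():
    print(nm);print(np.nan_to_num(W[r-3:r+4,c-4:c+5,2]))
for nm,(r,c) in dict(lp=(165,330),rp=(200,405),tier=(195,240)).items(): print(nm,np.nanmedian(W[r-2:r+3,c-2:c+3].reshape(-1,3),axis=0))
W,f=P['side']
for nm,(r,c) in dict(tall=(240,318),tallbody=(255,305),short=(268,312),tier=(230,300)).items(): print(nm);print(np.nan_to_num(W[r-4:r+5:2,c-4:c+5:2]).tolist()[2])
E
```

```text
desk z -0.533447166992438
stub
[[200. 200. 205. 206. 206. 208. 210. 204. 118.]
 [204. 202. 213. 207. 202. 210. 200. 203. 188.]
 [197. 209. 207. 200. 203. 205. 203. 207. 209.]
 [210. 206. 204. 206. 206. 206. 207. 201. 205.]
 [204. 207. 203. 201. 210. 207. 201. 208. 204.]
 [205. 210. 211. 205. 206. 205. 205. 201. 180.]
 [207. 208. 205. 202. 207. 208. 211. 199. 184.]]
slim
[[126. 194. 193. 206. 208. 198. 189. 192. 125.]
 [186. 194. 208. 209. 215. 218. 200. 195. 189.]
 [195. 202. 207. 216. 212. 221. 210. 196. 192.]
 [193. 193. 206. 218. 212. 218. 209. 194. 194.]
 [185. 191. 203. 206. 209. 211. 202. 191. 186.]
 [189. 190. 198. 194. 203. 199. 191. 187. 186.]
 [166. 194. 196. 193. 187. 193. 194. 194. 167.]]
square
[[171. 183. 208. 202. 206. 209. 202. 202. 208.]
 [174. 208. 209. 209. 200. 198. 202. 209. 201.]
 [185. 200. 202. 207. 202. 203. 202. 210. 206.]
 [197. 207. 201. 210. 205. 206. 208. 198. 198.]
 [200. 204. 207. 198. 205. 207. 207. 197. 200.]
 [191. 206. 206. 198. 207. 206. 208. 205. 201.]
 [181. 204. 199. 200. 200. 198. 204. 204. 207.]]
wide
[[166. 162. 174. 172. 170. 170. 171. 171.
[... 1580 characters left out ...]
6354, 113.72349964770095], [495.5922892357494, 348.83914400533985, 113.4012486490832]]
short
[[496.1876814212364, 403.31514235146506, 121.62272029742418], [490.5217932777751, 409.4462731091824, 128.80827216956766], [485.2238743777486, 408.8234339638126, 128.23049876247467], [479.85211801242036, 410.0169641657378, 129.7398933648244], [474.5544389210841, 409.3823130813338, 129.1485532293584]]
tier
[[526.8950673758388, 369.5557994237555, 230.58995170121744], [521.391656363423, 373.44493912693036, 234.56309574935491], [516.2135811641464, 373.5754687502832, 234.80189850393782], [511.1448447916656, 372.17354142667006, 233.5186313685936], [505.6611281249332, 377.06120806145634, 238.48161379399656]]
```

```bash
cat > meas.py <<'E'
from h import *
from scipy.optimize import least_squares
def cloud(ps):
    A=[];C=[]
    for p in ps:
        rr,cc=np.mgrid[0:400,0:640]; W=world(p,rr,cc); m=p['range_z']>0
        A.append(W[m]);C.append(p['frame'][m])
    return np.vstack(A),np.vstack(C)
def sdf(X,base,u,prof):
    # distance to solid of stacked cylinders; prof list (r,z0,z1)
    d=X-base; z=d@u; r=np.linalg.norm(d-z[:,None]*u,axis=1)
    D=[]
    for R,z0,z1 in prof:
        a=r-R;b=np.maximum(z0-z,z-z1)
        D.append(np.where((a<0)&(b<0),np.maximum(a,b),np.hypot(np.maximum(a,0),np.maximum(b,0))))
    return np.min(D,axis=0)
PROF=dict(tall=[(24,0,118),(17.5,118,140)],stub=[(21,0,60),(18,60,82)],slim=[(16,0,66),(9.5,66,75),(6,75,92)],wide=[(30,0,64)],square=[(24,0,74),(17,74,98)])
def fit_up(X,name,x0,zf):
    m=(np.hypot(X[:,0]-x0[0],X[:,1]-x0[1])<45)&(X[:,2]>zf+12)&(X[:,2]<zf+150)
    Q=X[m]
    f=lambda v: sdf(Q,np.array([v[0],v[1],zf]),np.array([0,0,1.]),PROF[name])
    s=least_squares(f,x0[:2],loss='soft_l1',f_scale=4.); return s.x,np.median(abs(s.fun)),len(Q)
E
python3 - <<'E'
from meas import *
np.set_printoptions(precision=1,suppress=True)
pt=pickle.load(open('top0.pkl','rb'));ps=pickle.load(open('side0.pkl','rb'))
# tier board
X,C=cloud([pt])
m=(abs(X[:,2]-231)<9)&(abs(X[:,1]-390)<140)&(abs(X[:,0]-530)<120)
rc=cv2.minAreaRect(X[m][:,:2].astype(np.float32));print('tier',rc,m.sum());print(cv2.boxPoints(rc))
for nm,P2 in(('top',[pt]),('side',[ps]),('both',[pt,ps])):
    X,C=cloud(P2)
    for name,r,c,zf in(('stub',159,309,123),('slim',182,322,123),('square',163,388,107),('wide',191,378,107)):
        x0=world(pt,r,c)
        print(nm,name,*fit_up(X,name,x0,zf))
    # tall bottle: cap centre approx
    top=np.array([470,325,150.]);u0=np.array([-np.sin(.61),0,np.cos(.61)])
    b0=top-130*u0
    d=X-b0;z=d@u0;r=np.linalg.norm(d-z[:,None]*u0,axis=1)
    hsv=cv2.cvtColor(C[None].astype(np.uint8),cv2.COLOR_BGR2HSV)[0]
    m=(r<38)&(z>55)&(z<155)&((hsv[:,1]<50))
    Q=X[m]
    def f(v):
        th,ya=np.radians(35),v[3]
        u=np.array([-np.sin(th)*np.cos(ya),-np.sin(th)*np.sin(ya),np.cos(th)])
        return sdf(Q,v[:3],u,PROF['tall'])
    s=least_squares(f,[*b0,0.],loss='soft_l1',f_scale=4.,x_scale=[1,1,1,.02])
    th=np.radians(35);ya=s.x[3];u=np.array([-np.sin(th)*np.cos(ya),-np.sin(th)*np.sin(ya),np.cos(th)])
    print(nm,'tall base',s.x[:3],'yaw',round(ya,3),'cap top',s.x[:3]+140*u,'cap mid',s.x[:3]+129*u,np.median(abs(s.fun)),len(Q))
# pans: rim circle fit in top
X,C=cloud([pt])
for c0,z in(((620,20),123),((510,-160),107)):
    m=(np.hypot(X[:,0]-c0[0],X[:,1]-c0[1])<125)&(abs(X[:,2]-z-2)<14)
    (cx,cy),rad=cv2.minEnclosingCircle(X[m][:,:2].astype(np.float32));print('pan',cx,cy,rad,X[m][:,2].mean(),X[m][:,:2].mean(0))
E
```

```text
tier ((543.8585205078125, 368.71990966796875), (100.22732543945312, 176.57077026367188), 1.5858534574508667) 1097
[[491.3 455.6]
 [496.2 279.1]
 [596.4 281.9]
 [591.5 458.4]]
top stub [642.7 150.2] 1.3419112597677696 142
top slim [564.  105.5] 1.274795687149446 86
top square [ 620.9 -124.2] 1.847524971411051 212
top wide [531.7 -88.7] 1.7499794820830914 265
top tall base [534.2 330.5  43.9] yaw 0.026 cap top [454.  328.4 158.6] cap mid [460.3 328.6 149.6] 1.113192423045934 203
side stub [642.7 147.7] 1.4584356121594517 333
side slim [563.8 103.9] 1.532722061721401 225
side square [ 620.2 -126.7] 2.066648428249561 357
side wide [531.1 -91.2] 1.5789114899330627 365
side tall base [534.5 328.9  44. ] yaw 0.042 cap top [454.2 325.4 158.7] cap mid [460.5 325.7 149.7] 1.2009056952655683 443
both stub [642.6 148. ] 1.6115799245400488 475
both slim [563.8 104.2] 1.526600171665626 311
both square [ 620.5 -126. ] 1.9935100471385852 569
both wide [531.1 -90.7] 1.7470725684688393 630
both tall base [534.4 328.3  43.8] yaw 0.021 cap top [454.1 326.6 158.5] cap mid [460.4 326.7 149.4] 1.3276793485143408 646
pan 620.027587890625 20.120487213134766 124.7643051147461 123.56156740410187 [620.4  69.3]
pan 563.2564697265625 -134.16957092285156 97.06378173828125 106.34484740788453 [ 549.4 -149.5]
```

```bash
cat > go.py <<'E'
# usage: go.py x y z(grasp) jawyaw_deg -> tool shift
import sys;from h import *
from scipy.spatial.transform import Rotation as R
np.set_printoptions(precision=4,suppress=True)
s=sensors.observe();Q=R.from_quat(s['eef_rot']);M=Q.as_matrix()
a=[float(v) for v in sys.argv[1:]]
print('t',s['time_s'],'tcp',s['tcp_pos'].round(1),'jaw yaw',np.degrees(np.arctan2(M[1,1],M[0,1])).round(2),'open',round(s['opening']*91.9,1),'F',s['ft_force'].round(2),'T',s['torque'].round(3),'j7',s['joint_pos'][6].round(2),'tilt',np.degrees(np.arccos(-M[2,2])).round(2))
for i in range(0,len(a),4):
    x,y,z,yw=a[i:i+4]
    d=np.array([x,y,z-19])-s['tcp_pos']
    tw=-(yw-np.degrees(np.arctan2(M[1,1],M[0,1])));tw=(tw+90)%180-90
    print((M.T@d/1000),'twist',round(tw,2))
E
python3 go.py 255 597 330 91.6 452 327 300 91.6 452 327 155 91.6
python3 - <<'E'
from meas import *
pt=pickle.load(open('top0.pkl','rb'))
X,C=cloud([pt])
hsv=cv2.cvtColor(C[None],cv2.COLOR_BGR2HSV)[0]
for c0,z in(((610,125),123),((563,-134),107)):
    m=(np.hypot(X[:,0]-c0[0],X[:,1]-c0[1])<125)&(abs(X[:,2]-z-2)<14)
    Q=X[m][:,:2]
    # maximise count within r=98
    g=[(np.sum(np.hypot(Q[:,0]-a,Q[:,1]-b)<97)-np.sum((np.hypot(Q[:,0]-a,Q[:,1]-b)>97)*(np.hypot(Q[:,0]-a,Q[:,1]-b)<110)),a,b) for a in np.arange(c0[0]-25,c0[0]+26,2) for b in np.arange(c0[1]-25,c0[1]+26,2)]
    mx=max(g)[0];print(np.mean([v for v in g if v[0]>=mx-4],axis=0),np.median(X[m][:,2]))
E
```

```text
t 2.7 tcp [255.5 597.7 214.6] jaw yaw 66.86 open 91.8 F [ 0.55 -0.49 -0.14] T [ 0.012 -0.01  -0.04 ] j7 -0.06 tilt 0.0
[ 0.0001 -0.0008 -0.0964] twist -24.74
[-0.2871 -0.1717 -0.0664] twist -24.74
[-0.2871 -0.1717  0.0786] twist -24.74
[2050.  619.  110.] 123.89681937735836
[1760.  564. -135.] 106.42391097240949
```

Request:
drive_tool --claw '[0.06,0.06,0.06,0.06,0.06,0.06,0.06,0.06,0.06,0.06,0.06,0.06,0.06]' --pt "0 0 -0.05" --pt "0 0 -0.096" --pt "-0.05 -0.03 -0.096" --pt "-0.1 -0.06 -0.096" --pt "-0.14 -0.09 -0.096" --pt "-0.18 -0.11 -0.096" --pt "-0.22 -0.13 -0.08" --pt "-0.26 -0.155 -0.07" --pt "-0.287 -0.172 -0.066" --pt "-0.287 -0.172 -0.066" --pt "-0.287 -0.172 -0.066" --pt "-0.287 -0.172 -0.03" --pt "-0.287 -0.172 -0.03" --twist '[0,-8,-16,-24.7,-24.7,-24.7,-24.7,-24.7,-24.7,-24.7,-24.7,-24.7,-24.7]' --newtons 25

```text
time_s: 4.0
tcp_pos: [448.6, 327.1, 241.4]
eef_rot: [-0.015, 1.0, -0.002, -0.003]
ft_force: [0.3, 0.6, -0.9]
opening: 0.654
```

```bash
python3 go.py 452 327 200 91.6 452 327 155 91.6; python3 - <<'E'
from h import *
p=cam('side');f=p['frame'][150:320,220:440];cv2.imwrite('pics/c.png',cv2.resize(f,None,fx=3.5,fy=3.5,interpolation=cv2.INTER_CUBIC))
E
```

```text
t 4.0 tcp [448.6 327.1 241.4] jaw yaw 91.74 open 60.1 F [ 0.25  0.57 -0.86] T [-0.01   0.024 -0.002] j7 0.93 tilt 0.38
[-0.0037  0.0001  0.0604] twist 0.14
[-0.004   0.0002  0.1054] twist 0.14
```

View pics/c.png

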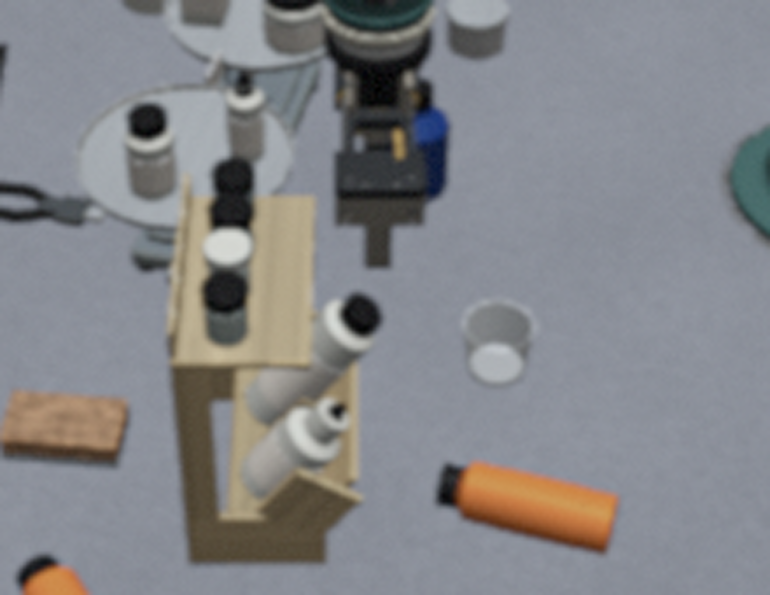

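The gripper (360,235 in the crop) hangs clear of the tier, straight above the black cap at (358,315). This is the white tall bottle; the orange ones lie on the desk. I descend now.

Request:
drive_tool --claw '[0.06,0.06,0.06,0.06,0.06,0.03,0.03,0.03,0.03,0.03,0.03]' --pt "-0.002 0 0.04" --pt "-0.003 0 0.07" --pt "-0.004 0 0.095" --pt "-0.004 0 0.105" --pt "-0.004 0 0.105" --pt "-0.004 0 0.105" --pt "-0.004 0 0.105" --pt "-0.004 0 0.105" --pt "-0.004 0 0.105" --pt "-0.004 0 0.105" --pt "-0.004 0 0.105" --twist '[0,0,0,0,0,0,0,0,0,0,0]' --newtons 25

```text
time_s: 5.15
tcp_pos: [453.8, 327.7, 139.4]
eef_rot: [-0.015, 1.0, -0.001, -0.001]
ft_force: [-1.2, -1.1, 6.6]
opening: 0.372
```

```bash
python3 go.py 442 327 171 91.6 377 325 263 91.6; python3 - <<'E'
from h import *
p=cam('side');f=p['frame'][150:320,220:440];cv2.imwrite('pics/d.png',cv2.resize(f,None,fx=3.5,fy=3.5,interpolation=cv2.INTER_CUBIC))
E
```

```text
t 5.15 tcp [453.8 327.7 139.4] jaw yaw 91.71 open 34.2 F [-1.16 -1.13  6.59] T [-0.364  0.227 -0.014] j7 0.94 tilt 0.15
[ 0.0118 -0.0003 -0.0125] twist 0.11
[ 0.0771 -0.0005 -0.1044] twist 0.11
```

View pics/d.png

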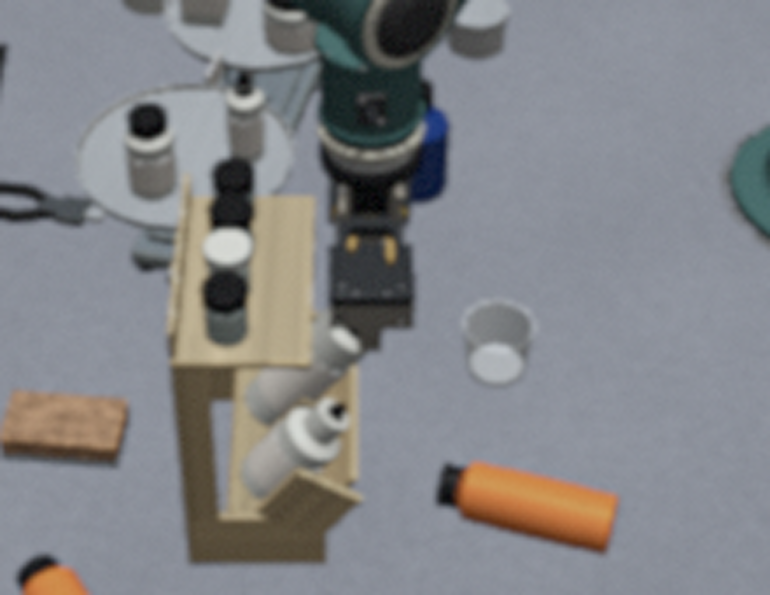

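The opening of 34 mm matches the 35 mm cap, so it is gripped. Now I pull it out along the lean.

Request:
drive_tool --claw '[0.03,0.03,0.03,0.03,0.03,0.03,0.03,0.03]' --pt "0.006 0 -0.008" --pt "0.015 0 -0.021" --pt "0.026 0 -0.037" --pt "0.038 0 -0.054" --pt "0.05 0 -0.072" --pt "0.062 0 -0.089" --pt "0.062 0 -0.089" --pt "0.062 0 -0.089" --twist '[0,0,0,0,0,0,0,0]' --newtons 25

```text
time_s: 6.0
tcp_pos: [391.4, 325.9, 228.8]
eef_rot: [-0.015, 1.0, -0.0, -0.001]
ft_force: [0.1, 0.3, -2.8]
opening: 0.369
```

```bash
python3 go.py 377 325 263 91.6; python3 - <<'E'
from h import *
p=cam('side');f=p['frame'][150:320,220:440];cv2.imwrite('pics/e.png',cv2.resize(f,None,fx=3.5,fy=3.5,interpolation=cv2.INTER_CUBIC))
E
```

```text
t 6.0 tcp [391.4 325.9 228.8] jaw yaw 91.76 open 33.9 F [ 0.12  0.28 -2.79] T [ 0.033  0.099 -0.02 ] j7 0.85 tilt 0.14
[ 0.0145 -0.0005 -0.0152] twist 0.16
```

View pics/e.png

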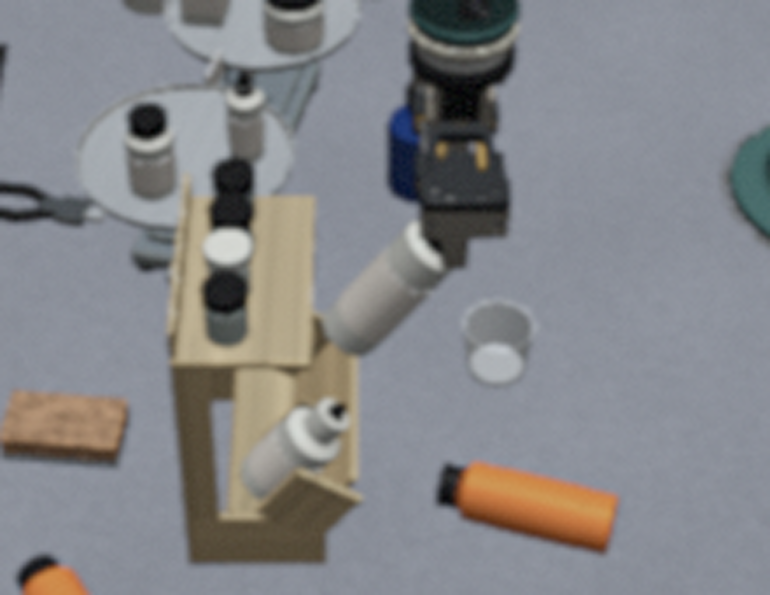

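It is out, held at the full 35° tilt, with 2.8 N of weight hanging free. I move it clear, then ease the grip so it can swing upright about the pads.

Request:
drive_tool --claw '[0.03,0.03,0.03,0.03]' --pt "0.02 0 -0.03" --pt "0.035 0 -0.045" --pt "0.035 0 -0.045" --pt "0.035 0 -0.045" --twist '[0,0,0,0]' --newtons 25

```text
time_s: 6.45
tcp_pos: [357.0, 324.2, 272.3]
eef_rot: [-0.015, 1.0, -0.001, -0.002]
ft_force: [-0.6, 0.0, -2.4]
opening: 0.373
```

Request:
drive_tool --claw '[0.03,0.03,0.03,0.03]' --pt "0 0 0" --pt "0 0 0" --pt "0 0 0" --pt "0 0 0" --twist '[0,0,0,0]' --newtons 14

```text
time_s: 6.85
tcp_pos: [357.2, 323.9, 271.8]
eef_rot: [-0.015, 1.0, -0.002, -0.002]
ft_force: [1.2, 0.0, -2.8]
opening: 0.373
```

```bash
cat > tilt.py <<'E'
from meas import *
import sys
np.set_printoptions(precision=1,suppress=True)
s=sensors.observe();p=[cam('side')]
g=s['tcp_pos']+[0,0,19]
X,C=cloud(p)
from scipy.spatial.transform import Rotation as R
M=R.from_quat(s['eef_rot']).as_matrix();tx=M[:,0]
hsv=cv2.cvtColor(C[None],cv2.COLOR_BGR2HSV)[0]
m=(np.linalg.norm(X-g,axis=1)<155)&(X[:,2]<g[2]-8)&(X[:,2]>float(sys.argv[1]))&(hsv[:,1]<60)&(hsv[:,2]>110)
# restrict to near swing plane
m&=abs((X-g)@M[:,1])<32
Q=X[m]
def f(v):
    th=v[0];ph=v[4];u=np.array([tx[0]*np.sin(th),tx[1]*np.sin(th),np.cos(th)])+M[:,1]*np.sin(ph);u/=np.linalg.norm(u)
    return sdf(Q,v[1:4]-129*u,u,PROF['tall'])
best=min((least_squares(f,[t0,*g,0],loss='soft_l1',f_scale=4.,x_scale=[.02,1,1,1,.02]) for t0 in(0,.3,.6)),key=lambda r:r.cost)
print('t',s['time_s'],'F',s['ft_force'],'T',s['torque'].round(3),'tilt deg',np.degrees(best.x[0]),'side',np.degrees(best.x[4]),'cap mid - grasp',best.x[1:4]-g,'g',g,'res',np.median(abs(best.fun)),len(Q))
th,ph=best.x[0],best.x[4];u=np.array([tx[0]*np.sin(th),tx[1]*np.sin(th),np.cos(th)])+M[:,1]*np.sin(ph);u/=np.linalg.norm(u)
print('base',best.x[1:4]-129*u)
f=p[0]['frame'];q=proj(p[0],g)[0].astype(int);r0,c0=max(q[1]-80,0),max(q[0]-100,0)
cv2.imwrite('pics/'+sys.argv[2],cv2.resize(f[r0:r0+160,c0:c0+200],None,fx=3.5,fy=3.5,interpolation=cv2.INTER_CUBIC))
E
python3 tilt.py 120 f1.png
```

```text
t 6.85 F [ 1.2  0.  -2.8] T [ 0.   0.2 -0. ] tilt deg 22.189717777920073 side 2.509955580329082 cap mid - grasp [ 3.5  2.8 -9.3] g [357.2 323.9 290.8] res 1.3066734425966544 425
base [409.5 322.6 162.2]
```

View pics/f1.png

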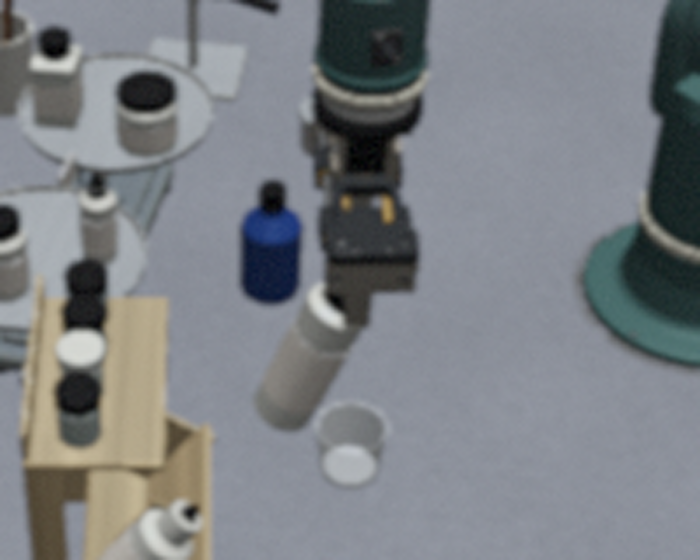

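It swings: the tilt is down to 22°, and the bottle's foot is at (285,405) in the crop. I ease the grip a bit more.

Request:
drive_tool --claw '[0.03,0.03,0.03,0.03,0.03]' --pt "0 0 0" --pt "0 0 0" --pt "0 0 0" --pt "0 0 0" --pt "0 0 0" --twist '[0,0,0,0,0]' --newtons 10

```text
time_s: 7.4
tcp_pos: [357.1, 324.1, 272.1]
eef_rot: [-0.015, 1.0, -0.002, -0.002]
ft_force: [0.3, -0.1, -3.3]
opening: 0.375
```

```bash
python3 tilt.py 120 f2.png
```

```text
t 7.4 F [ 0.3 -0.1 -3.3] T [0.1 0.  0. ] tilt deg 21.663469396404608 side 1.4740386329933681 cap mid - grasp [ 4.4  2.  -9.5] g [357.1 324.1 291.1] res 1.4033504595071662 427
base [409.3 324.2 161.7]
```

Request:
drive_tool --claw '[0.03,0.03,0.03,0.03]' --pt "0 0 0" --pt "0 0 0" --pt "0 0 0" --pt "0 0 0" --twist '[0,0,0,0]' --newtons 7

```text
time_s: 7.85
tcp_pos: [357.1, 324.1, 272.0]
eef_rot: [-0.015, 1.0, -0.002, -0.002]
ft_force: [-0.8, 1.0, -3.3]
opening: 0.378
```

```bash
python3 tilt.py 120 f3.png
```

```text
t 7.85 F [-0.8  1.  -3.3] T [0. 0. 0.] tilt deg 72.3496281183175 side 6.177774931104804 cap mid - grasp [  8.2  14.6 -37.6] g [357.1 324.1 291. ] res 5.426874617676305 155
base [488.  328.5 214.6]
```

View pics/f3.png

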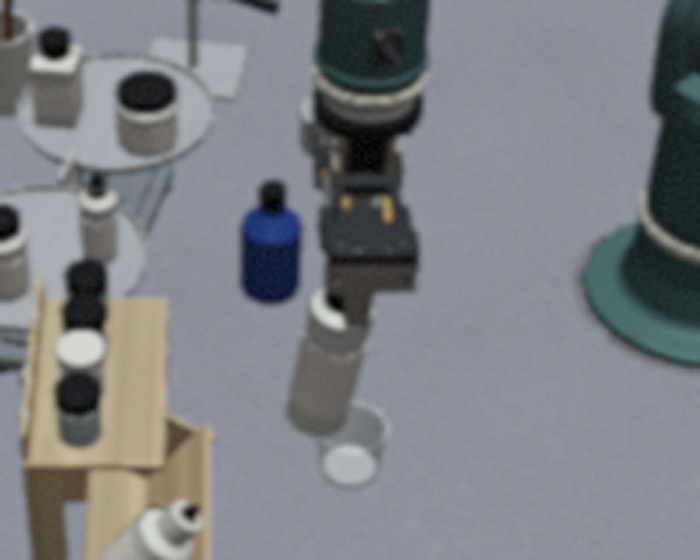

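It is now nearly upright, about 10°, and still held with 3.3 N. The fit failed on its brightness threshold, so I relax that, and firm the grip before carrying.

```bash
sed -i 's/hsv\[:,2\]>110/hsv[:,2]>70/' tilt.py; python3 tilt.py 120 f4.png
```

```text
t 7.9 F [-0.2 -0.2 -3.1] T [ 0.   0.1 -0. ] tilt deg 7.466251374901723 side 0.18881355520386503 cap mid - grasp [ 4.9  1.3 -7.4] g [357.2 324.1 291.1] res 1.085100878545525 671
base [378.8 325.5 155.8]
```

Request:
drive_tool --claw '[0.03,0.03,0.03]' --pt "0 0 0" --pt "0 0 0" --pt "0 0 0" --twist '[0,0,0]' --newtons 16

```text
time_s: 8.25
tcp_pos: [357.2, 324.0, 272.0]
eef_rot: [-0.015, 1.0, -0.002, -0.002]
ft_force: [-0.4, 0.6, -2.4]
opening: 0.37
```

```bash
python3 tilt.py 120 f5.png; python3 go.py 420 200 330 77 633 70 330 77 633 70 275 77 633 70 265 77
```

```text
t 8.25 F [-0.4  0.6 -2.4] T [ 0.  0. -0.] tilt deg 7.6493304215359785 side 0.14827666413159116 cap mid - grasp [ 5.2  0.9 -8.2] g [357.2 324.  291. ] res 1.127624731412844 675
base [379.5 325.2 155. ]
t 8.3 tcp [357.2 324.1 272. ] jaw yaw 91.69 open 34.3 F [ 0.64  0.24 -2.17] T [-0.004  0.041 -0.025] j7 0.8 tilt 0.28
[-0.059  -0.126  -0.0388] twist 14.69
[-0.2681 -0.2622 -0.0392] twist 14.69
[-0.2683 -0.262   0.0158] twist 14.69
[-0.2683 -0.262   0.0258] twist 14.69
```

Tilt is 7.6° and the foot is 22 mm beyond the grasp. I carry it high over to the free part of the left pan, aiming the base at (638,70).

Request:
drive_tool --claw '[0.03,0.03,0.03,0.03,0.03,0.03,0.03,0.03,0.03,0.03,0.03,0.03,0.03,0.03,0.03,0.03,0.03]' --pt "0 0 -0.02" --pt "-0.005 -0.005 -0.05" --pt "-0.015 -0.02 -0.075" --pt "-0.03 -0.04 -0.081" --pt "-0.05 -0.06 -0.081" --pt "-0.072 -0.082 -0.081" --pt "-0.095 -0.105 -0.081" --pt "-0.118 -0.128 -0.081" --pt "-0.141 -0.151 -0.081" --pt "-0.164 -0.174 -0.081" --pt "-0.187 -0.197 -0.081" --pt "-0.208 -0.218 -0.081" --pt "-0.226 -0.237 -0.081" --pt "-0.241 -0.252 -0.081" --pt "-0.251 -0.263 -0.081" --pt "-0.251 -0.263 -0.081" --pt "-0.251 -0.263 -0.081" --twist '[0,0,0,0,0,0,0,0,0,0,0,0,0,0,0,0,0]' --newtons 16

```text
time_s: 10.0
tcp_pos: [615.6, 69.6, 352.6]
eef_rot: [-0.015, 1.0, -0.001, -0.002]
ft_force: [0.0, 0.2, -2.6]
opening: 0.376
```

```bash
python3 tilt.py 220 g1.png;  python3 go.py 616 69 275 91.7
```

```text
t 10.0 F [ 0.   0.2 -2.6] T [ 0.  0. -0.] tilt deg 7.9136356363735825 side 0.4055802159258046 cap mid - grasp [ 3.6  1.  -8.2] g [615.6  69.6 371.6] res 1.3511110733968827 584
base [637.   70.3 235.7]
t 10.05 tcp [615.5  70.2 352.8] jaw yaw 91.78 open 34.8 F [-0.02 -0.75 -2.81] T [0.039 0.075 0.008] j7 1.51 tilt 0.29
[-0.001  -0.001   0.0968] twist 0.08
```

View pics/g1.png

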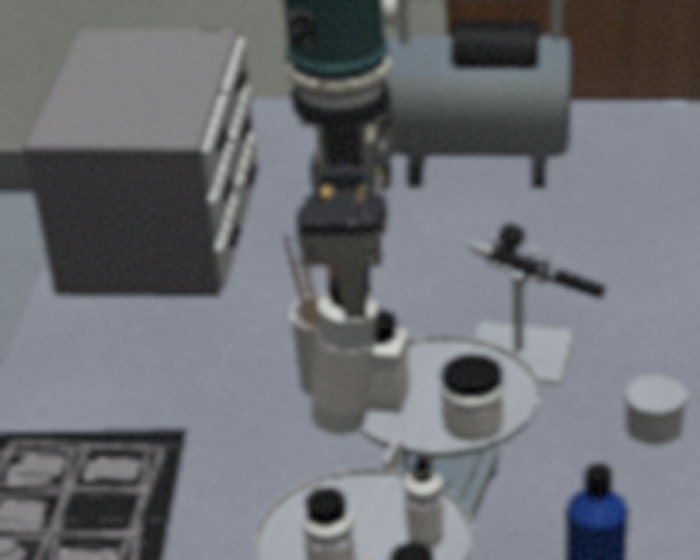

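The bottle (345,360 in the crop) hangs almost upright above the left pan's free side, clear of stub and slim. I lower it.

Request:
drive_tool --claw '[0.03,0.03,0.03,0.03,0.03,0.03,0.03,0.03]' --pt "0 0 0.02" --pt "0 0 0.045" --pt "0 0 0.07" --pt "0 0 0.09" --pt "0 0 0.1" --pt "0 0 0.103" --pt "0 0 0.103" --pt "0 0 0.103" --twist '[0,0,0,0,0,0,0,0]' --newtons 16

```text
time_s: 10.85
tcp_pos: [615.6, 70.2, 251.1]
eef_rot: [-0.016, 1.0, -0.001, -0.001]
ft_force: [-0.1, 0.7, -2.9]
opening: 0.374
```

Request:
drive_tool --claw '[0.03,0.03,0.03,0.03,0.03,0.03,0.03]' --pt "0 0 0.004" --pt "0 0 0.008" --pt "0 0 0.012" --pt "0 0 0.016" --pt "0 0 0.018" --pt "0 0 0.018" --pt "0 0 0.018" --twist '[0,0,0,0,0,0,0]'

```text
time_s: 11.55
tcp_pos: [615.7, 70.3, 233.1]
eef_rot: [-0.016, 1.0, -0.001, -0.001]
ft_force: [0.1, -0.3, -0.3]
opening: 0.377
```

```bash
python3 tilt.py 125 g2.png;  python3 go.py 638 69 245 91.7
```

```text
t 11.55 F [ 0.1 -0.3 -0.3] T [ 0.2 -0.  -0. ] tilt deg 9.019045582713552 side -0.06186443570019691 cap mid - grasp [ 3.2  0.8 -8.8] g [615.7  70.3 252.1] res 1.6103468286630225 409
base [639.1  71.8 115.9]
t 11.6 tcp [615.7  70.3 233.2] jaw yaw 91.8 open 34.4 F [ 1.06  0.52 -0.3 ] T [ 0.145 -0.065 -0.058] j7 1.54 tilt 0.16
[-0.0222 -0.002   0.0072] twist 0.1
```

View pics/g2.png

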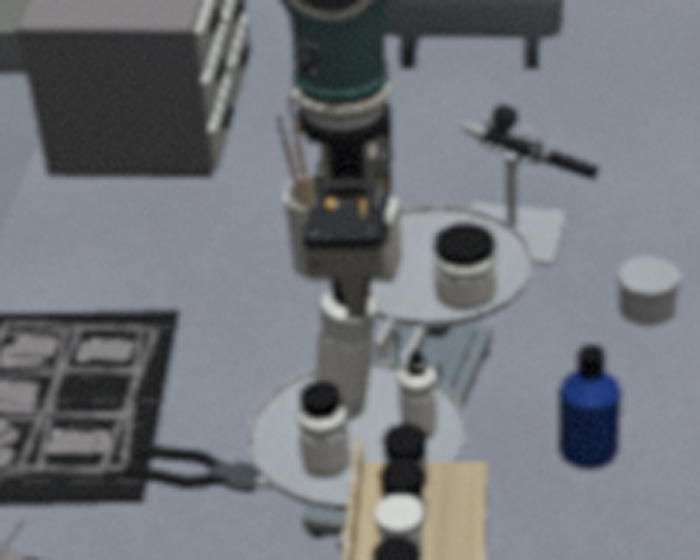

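The pan now carries the weight. I stand the bottle straight by moving its top 20 mm away from the robot with a softer grip.

Request:
drive_tool --claw '[0.03,0.03,0.03,0.03,0.03,0.03,0.03,0.03,0.03,0.03]' --pt "0 0 0.002" --pt "0 0 0.004" --pt "0 0 0.005" --pt "-0.004 0 0.0055" --pt "-0.008 0 0.006" --pt "-0.012 0 0.0065" --pt "-0.016 0 0.007" --pt "-0.02 0 0.007" --pt "-0.02 0 0.007" --pt "-0.02 0 0.007" --twist '[0,0,0,0,0,0,0,0,0,0]' --newtons 8

```text
time_s: 12.6
tcp_pos: [636.0, 70.8, 227.2]
eef_rot: [-0.016, 1.0, -0.001, -0.001]
ft_force: [-2.2, 0.5, 7.4]
opening: 0.374
```

```bash
python3 tilt.py 120 g3.png
```

```text
t 12.6 F [-2.2  0.5  7.4] T [-0.   0.3  0.1] tilt deg -0.7363600990753463 side -0.1098369611709626 cap mid - grasp [ 4.2  0.2 -7.7] g [636.   70.8 246.2] res 1.3806383761083705 394
base [638.5  71.2 109.4]
```

View pics/g3.png

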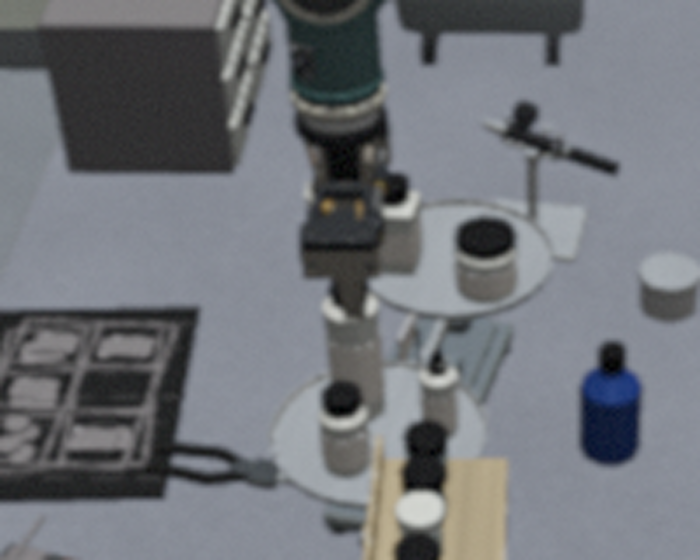

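Upright (-0.7°), base at (638,71). I open gently and lift away.

Request:
drive_tool --claw '[0.036,0.04,0.05,0.06,0.06,0.06,0.06,0.06,0.06]' --pt "0 0 0" --pt "0 0 0" --pt "0 0 0" --pt "0 0 0" --pt "0 0 -0.01" --pt "0 0 -0.04" --pt "0 0 -0.08" --pt "0 0 -0.12" --pt "0 0 -0.14" --twist '[0,0,0,0,0,0,0,0,0]' --newtons 8

```text
time_s: 13.55
tcp_pos: [637.3, 70.9, 372.1]
eef_rot: [-0.016, 1.0, -0.0, 0.002]
ft_force: [-0.0, 0.0, 0.9]
opening: 0.653
```

```bash
cat > look.py <<'E'
from meas import *
import sys
np.set_printoptions(precision=1,suppress=True)
ps=cam('side');pt=cam('top')
f=ps['frame'][80:260,220:420];cv2.imwrite('pics/'+sys.argv[1],cv2.resize(f,None,fx=3.3,fy=3.3,interpolation=cv2.INTER_CUBIC))
X,C=cloud([ps,pt])
args=sys.argv[2:]
for a in args:
    n,x,y,z=a.split(',');print(n,*fit_up(X,n,[float(x),float(y)],float(z)))
Xs,_=cloud([pt])
for nm,c in(('L',(619,110)),('R',(564,-135))):
    m=(np.hypot(Xs[:,0]-c[0],Xs[:,1]-c[1])<88)&(Xs[:,2]<128)&(Xs[:,2]>95);print(nm,'floor z',np.median(Xs[m][:,2]),m.sum())
E
python3 look.py h1.png tall,638,71,107.5 slim,564,104,107.5 stub,642.6,148,107.5 square,620,-126,124 wide,531,-91,124; python3 go.py 564 104 240 65
```

```text
tall [639.   71.4] 1.3101387470478016 507
slim [563.7 103.1] 1.463106228957216 246
stub [642.9 148.4] 1.3822216224645096 459
square [ 620.2 -125.7] 1.9739984338896477 583
wide [530.8 -90.8] 1.9602969895041795 645
L floor z 106.02563654756254 694
R floor z 122.97877720179582 1250
t 13.65 tcp [637.7  70.9 371.7] jaw yaw 91.78 open 60.1 F [ 0.54 -1.3   0.46] T [ 0.003 -0.067 -0.047] j7 1.52 tilt 0.32
[0.0735 0.0355 0.1503] twist 26.78
```

View pics/h1.png

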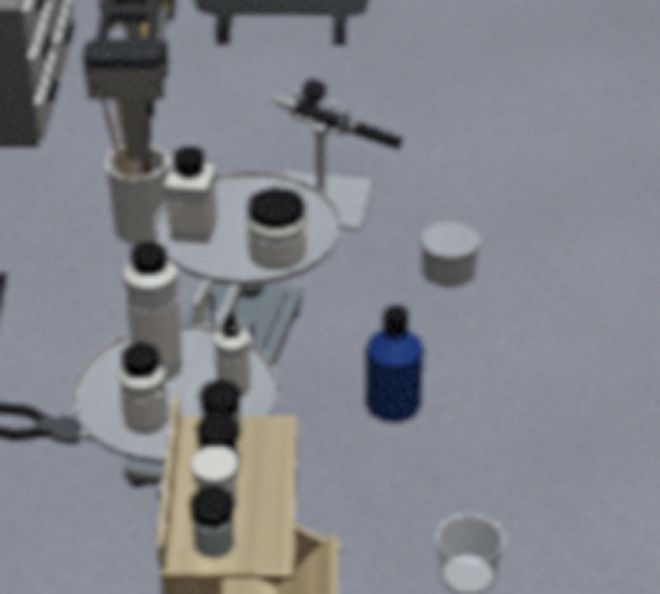

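All five are where expected. The tall bottle stands upright at (155,315 in the crop), with slim at (232,365). Now the slim bottle, jaws turned so the gripper body stays clear of the tall bottle.

Request:
drive_tool --claw '[0.055,0.055,0.055,0.055,0.055,0.055,0.055,0.055]' --pt "0.03 0.015 0.02" --pt "0.06 0.03 0.05" --pt "0.0735 0.035 0.07" --pt "0.0735 0.035 0.09" --pt "0.0735 0.035 0.12" --pt "0.0735 0.035 0.14" --pt "0.0735 0.035 0.14" --pt "0.0735 0.035 0.14" --twist '[8,16,24.8,24.8,24.8,24.8,24.8,24.8]'

```text
time_s: 14.45
tcp_pos: [563.7, 103.4, 231.1]
eef_rot: [0.2, 0.98, 0.0, 0.002]
ft_force: [1.0, -0.0, 0.4]
opening: 0.598
```

```bash
python3 go.py 563.8 103.5 157 67
```

```text
t 14.45 tcp [563.7 103.4 231.1] jaw yaw 66.98 open 55.0 F [ 1.01 -0.04  0.44] T [-0.034  0.023  0.007] j7 1.03 tilt 0.27
[ 0.0003 -0.      0.0931] twist -0.02
```

Request:
drive_tool --claw '[0.055,0.055,0.055,0.055,0.055,0.028,0.028,0.028,0.028,0.028]' --pt "0 0 0.03" --pt "0 0 0.06" --pt "0 0 0.085" --pt "0 0 0.093" --pt "0 0 0.093" --pt "0 0 0.093" --pt "0 0 0.093" --pt "0 0 0.093" --pt "0 0 0.093" --pt "0 0 0.093" --twist '[0,0,0,0,0,0,0,0,0,0]' --newtons 12

```text
time_s: 15.45
tcp_pos: [564.9, 103.5, 139.2]
eef_rot: [0.2, 0.98, 0.001, 0.003]
ft_force: [0.1, 0.2, 5.4]
opening: 0.345
```

```bash
python3 look.py i1.png tall,638,71,107.5; python3 go.py 563.8 103.5 280 67
```

```text
tall [638.8  71.9] 1.2380686705791923 395
L floor z 106.05898766693872 394
R floor z 122.79054140869727 1264
t 15.55 tcp [564.9 103.5 139.2] jaw yaw 66.97 open 31.9 F [-0.77 -0.4   6.86] T [-0.048  0.154  0.019] j7 1.08 tilt 0.37
[ 0.0003 -0.0001 -0.1218] twist -0.03
```

View pics/i1.png

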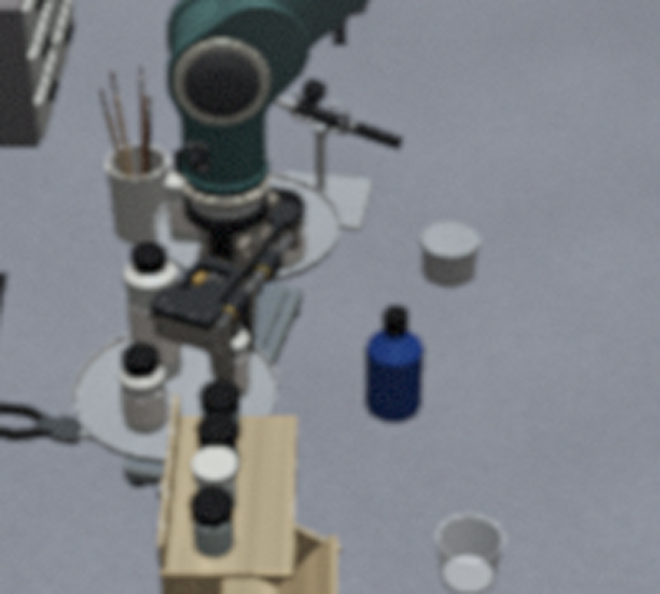

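Gripped at 31.9 mm. I lift it and carry it over to the right pan's free spot at (545,-185).

Request:
drive_tool --claw '[0.028,0.028,0.028,0.028,0.028,0.028,0.028]' --pt "0 0 -0.01" --pt "0 0 -0.03" --pt "0 0 -0.06" --pt "0 0 -0.09" --pt "0 0 -0.115" --pt "0 0 -0.122" --pt "0 0 -0.122" --twist '[0,0,0,0,0,0,0]' --newtons 15

```text
time_s: 16.25
tcp_pos: [564.4, 103.6, 262.0]
eef_rot: [0.2, 0.98, 0.001, 0.004]
ft_force: [0.7, -0.8, -1.1]
opening: 0.346
```

```bash
python3 look.py j1.png tall,638,71,109; python3 go.py 545 -185 280 67 545 -185 200 67
```

```text
tall [638.9  71.3] 1.2948114288998127 509
L floor z 107.85480682740067 152
R floor z 121.43530093705972 1365
t 16.35 tcp [563.3 103.4 259.9] jaw yaw 66.98 open 31.9 F [-0.42 -0.54 -0.82] T [-0.013 -0.017  0.012] j7 1.03 tilt 0.25
[-0.096  -0.2726 -0.001 ] twist -0.02
[-0.0956 -0.2727  0.079 ] twist -0.02
```

View pics/j1.png

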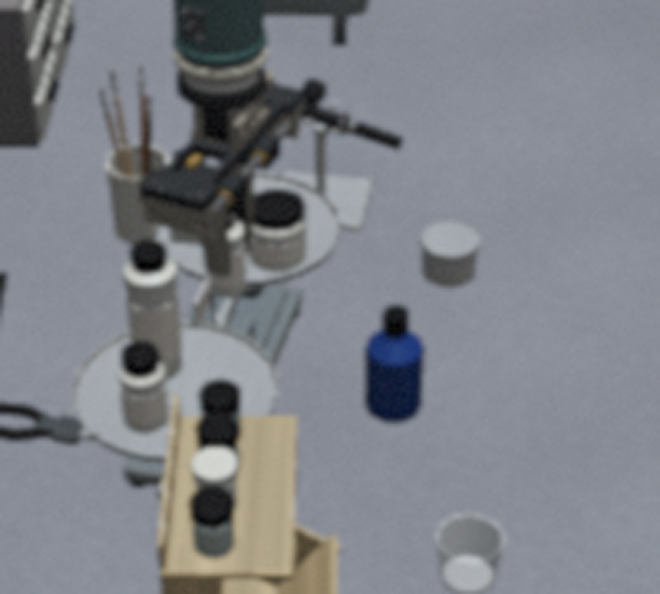

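Slim hangs upright at (228,262 in the crop) and the beam eased as predicted. I carry on.

Request:
drive_tool --claw '[0.028,0.028,0.028,0.028,0.028,0.028,0.028,0.028,0.028,0.028,0.028,0.028,0.028,0.028,0.028]' --pt "-0.005 -0.015 -0.001" --pt "-0.014 -0.04 -0.001" --pt "-0.025 -0.07 -0.001" --pt "-0.037 -0.104 -0.001" --pt "-0.049 -0.138 -0.001" --pt "-0.061 -0.172 -0.001" --pt "-0.073 -0.206 -0.001" --pt "-0.084 -0.238 -0.001" --pt "-0.091 -0.26 -0.001" --pt "-0.096 -0.2726 0.01" --pt "-0.096 -0.2726 0.035" --pt "-0.096 -0.2726 0.06" --pt "-0.096 -0.2726 0.08" --pt "-0.096 -0.2726 0.08" --pt "-0.096 -0.2726 0.08" --twist '[0,0,0,0,0,0,0,0,0,0,0,0,0,0,0]'

```text
time_s: 17.85
tcp_pos: [544.6, -186.0, 179.6]
eef_rot: [0.2, 0.98, -0.0, 0.001]
ft_force: [0.2, -0.6, -0.2]
opening: 0.342
```

```bash
python3 go.py 545 -185 168 67;python3 look.py k1.png slim,545,-185,148 
```

```text
t 17.85 tcp [ 544.6 -186.   179.6] jaw yaw 66.92 open 31.4 F [ 0.23 -0.56 -0.22] T [-0.052 -0.06   0.059] j7 1.63 tilt 0.16
[0.0001 0.001  0.0306] twist -0.08
slim [ 542.8 -174.7] 16.85739012956508 412
L floor z 108.0559431167634 1509
R floor z 121.59885477454108 826
```

View pics/k1.png

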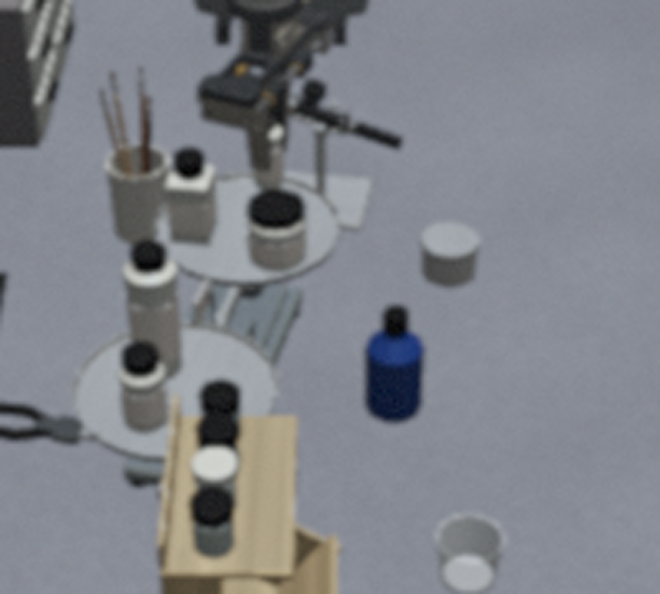

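```bash
python3 - <<'E'
from meas import *
X,_=cloud([pickle.load(open('top0.pkl','rb')),pickle.load(open('side0.pkl','rb'))])
m=(X[:,1]<-240)&(X[:,1]>-450)&(X[:,2]>60)&(X[:,0]>380)&(X[:,0]<640)
Q=X[m];print(len(Q),Q.min(0),Q.max(0),np.sort(Q[:,1])[-10:])
E
```

```text
570 [ 398.95094211 -385.54231494   61.31042747] [ 549.33270434 -330.95590653  168.73686068] [-339.28569858 -339.19284724 -338.88963238 -338.60779567 -338.51739593
 -338.1833234  -337.92328748 -335.23985703 -334.51727714 -330.95590653]
```

The airbrush reaches only y = -331, over 100 mm from the fingers. I lower onto the pan.

Request:
drive_tool --claw '[0.028,0.028,0.028,0.028,0.028,0.028,0.028,0.028,0.028,0.028]' --pt "0 0.001 0.01" --pt "0 0.001 0.018" --pt "0 0.001 0.022" --pt "0 0.001 0.025" --pt "0 0.001 0.027" --pt "0 0.001 0.029" --pt "0 0.001 0.03" --pt "0 0.001 0.031" --pt "0 0.001 0.031" --pt "0 0.001 0.031" --twist '[0,0,0,0,0,0,0,0,0,0]'

```text
time_s: 18.95
tcp_pos: [546.3, -184.9, 150.0]
eef_rot: [0.2, 0.98, -0.0, 0.003]
ft_force: [-1.0, 0.2, -1.0]
opening: 0.343
```

```bash
python3 go.py 545 -185 166 67;python3 look.py k2.png
```

```text
t 18.95 tcp [ 546.3 -184.9  150. ] jaw yaw 66.95 open 31.5 F [-1.01  0.19 -1.02] T [0.042 0.052 0.032] j7 1.64 tilt 0.34
[ 0.0012 -0.0006  0.003 ] twist -0.05
L floor z 113.10685242575036 1511
R floor z 116.82708394201873 798
```

Request:
drive_tool --claw '[0.028,0.028,0.028,0.028,0.033,0.036,0.045,0.055,0.055,0.055]' --pt "0 0 0.001" --pt "0 0 0.002" --pt "0 0 0.002" --pt "0 0 0.002" --pt "0 0 0.002" --pt "0 0 0.002" --pt "0 0 0.002" --pt "0 0 0.002" --pt "0 0 0.002" --pt "0 0 0.002" --twist '[0,0,0,0,0,0,0,0,0,0]'

```text
time_s: 20.05
tcp_pos: [546.4, -184.9, 148.0]
eef_rot: [0.2, 0.98, -0.0, 0.003]
ft_force: [-1.0, 0.2, 0.4]
opening: 0.597
```

Request:
drive_tool --claw '[0.055,0.055,0.055,0.055,0.055,0.055,0.055,0.055,0.055,0.055,0.055,0.055,0.055]' --pt "0 0 -0.01" --pt "0 0 -0.03" --pt "0 0 -0.06" --pt "0 0 -0.1" --pt "0 0 -0.14" --pt "0 0 -0.18" --pt "0.05 0 -0.18" --pt "0.1 0 -0.18" --pt "0.1 0 -0.18" --pt "0.1 0 -0.18" --pt "0.1 0 -0.18" --pt "0.1 0 -0.18" --pt "0.1 0 -0.18" --twist '[0,0,0,0,0,0,0,0,0,0,0,0,0]'

```text
time_s: 21.35
tcp_pos: [454.0, -146.0, 327.2]
eef_rot: [0.2, 0.98, -0.0, 0.003]
ft_force: [-0.3, -0.0, 0.1]
opening: 0.602
```

```bash
python3 look.py l1.png slim,545,-185,116 tall,639,71,116 stub,643,148,116 square,620,-126,116 wide,531,-91,116; python3 go.py; python3 - <<'E'
from h import *
p=cam('top');f=p['frame'][110:290,170:470];cv2.imwrite('pics/l2.png',cv2.resize(f,None,fx=2.6,fy=2.6,interpolation=cv2.INTER_CUBIC))
E
```

```text
slim [ 545.3 -183.2] 1.5321297442228445 236
tall [639.1  71.8] 1.378822968000346 732
stub [643.  148.5] 1.37767510202222 469
square [ 620.  -125.9] 2.133980909301501 574
wide [530.5 -91. ] 1.7003509885809294 554
L floor z 114.64029277036944 1499
R floor z 115.13933592326194 888
t 21.45 tcp [ 453.7 -145.9  327.1] jaw yaw 66.92 open 54.9 F [ 0.12 -0.52 -0.03] T [-0.04   0.043  0.047] j7 1.44 tilt 0.29
```

View pics/l1.png

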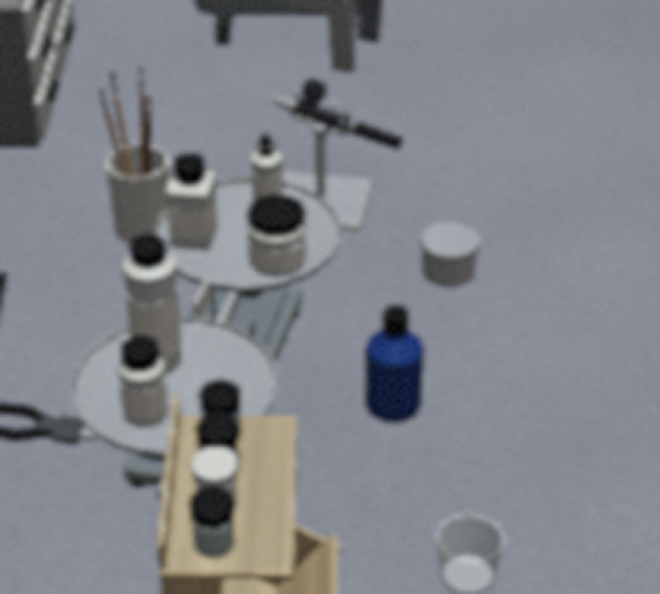

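View pics/l2.png

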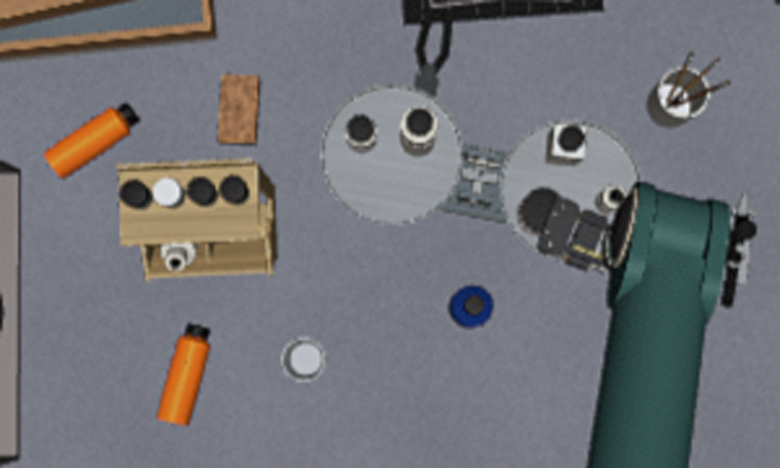

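Both views show all five bottles upright in the pans. Floors read L 114.6 and R 115.1 mm, which is level, and the rack still holds the short bottle. I let the beam settle, check once more and hand in.

Request:
drive_tool --claw '[0.055,0.055,0.055,0.055,0.055,0.055,0.055,0.055]' --pt "0 0 -0.02" --pt "0 0 -0.03" --pt "0 0 -0.03" --pt "0 0 -0.03" --pt "0 0 -0.03" --pt "0 0 -0.03" --pt "0 0 -0.03" --pt "0 0 -0.03" --twist '[0,0,0,0,0,0,0,0]'

```text
time_s: 22.3
tcp_pos: [453.3, -145.7, 356.9]
eef_rot: [0.2, 0.98, -0.0, 0.002]
ft_force: [1.4, 1.4, 0.2]
opening: 0.597
```

```bash
python3 look.py m1.png slim,545,-185,116 tall,639,71,116; python3 look.py m2.png; python3 go.py; python3 -c "
from h import *
print(ticket.job_done())"
```

```text
slim [ 545.3 -183.3] 1.4027656864518576 241
tall [638.9  71.7] 1.5452916792632063 730
L floor z 114.6395692831225 1506
R floor z 114.79933607080943 876
L floor z 114.89217322032496 1501
R floor z 115.28534507504527 873
t 22.5 tcp [ 453.4 -145.7  357.1] jaw yaw 66.93 open 54.9 F [-0.3   0.19  0.42] T [ 0.022  0.03  -0.022] j7 1.43 tilt 0.3
the job is handed in; nothing more can be done
None
```

I handed the job in at 22.5 s: all five white bottles stand upright in the pans and the pans read level.

- **Moves:** I pulled the tall bottle out of the rack by its cap along its lean. I let it swing almost upright in a soft grip, then stood it in the left pan. After that I moved the slim bottle to the right pan.
- **Shares:** The left pan holds tall and stub; the right pan holds wide, square and slim. That is about 400 g each by the listed masses.
- **Level:** In the last checks the pan floors read 114.6 and 114.8 mm, then 114.9 and 115.3 mm (left and right). That difference is within the camera noise.
- **Other things:** In the last top and side pictures the bystanders visible look unmoved. The arm hid part of the right pan and the airbrush in the top view, but the side view shows them. The gripper was empty and well clear, with no real force on it.
- **Failed check:** Two camera fits failed during the job. One was the tall bottle's tilt partway through the swing; with a better brightness threshold it then read 7°. The other was the slim bottle while it was still in the gripper; I relied on the picture then, and the fit after release was good.

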